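Refit the hatch cover in the back of a wall clock

ROBOT

A 6-joint arm with a two-finger parallel gripper is mounted at the origin on the work surface. World frame = base frame: x ahead of the robot, y to its left, z up, the work surface at z = 0. Lengths are in m, angles in rad, forces in N, time in s.
With the tool pointing down it reaches from about 0.2 to 0.875 m from the base axis. Payload 3.4 kg.
Tool frame: the origin (TCP) lies between the finger pads; the fingertips stand 25 mm ahead of it and the grasp point (between the pads) lies 6 mm ahead of it (r.nose_length is the z of the fingertips in the tool frame, in m); z points along the fingers, y is the line along which they close (so a half turn about z gives the same grasp; the last joint's range is limited). The gripper opens to 94 mm and grips with 3 to 60 N. Pads are 16 mm wide; open, the fingers measure 119 mm over their backs; the gripper's body (75 mm by 177 mm) begins 78 mm behind the grasp point.
Start: joints at [1.114, 0.276, 1.505, -0, 1.361, -0.121], TCP at [0.189, 0.543, 0.23] pointing down, gripper open.
Joint ranges: [-2.89, 2.89], [-0.75, 2.08], [0.22, 2.7], [-1.18, 4.32], [0.11, 2.71], [-2.7, 2.7]. Speed limits (rad/s): [2.57, 2.57, 3.14, 3.14, 3.14, 3.14].

INTERFACE

Orientations are given as a unit quaternion [w, x, y, z].
In Python, from plant import r, gripper_to, inverse_kinematics, vision, models, telemetry gives the robot as it stands. Calls block until the motion is done:
- r.move_to(position, orientation): joint-space move of the TCP to a pose.
- r.move_l(position, rot=None, vel=0.15, guard=None): straight line of the TCP; rot=None keeps the orientation; vel is the mean speed in m/s. With guard (N) it stops when the force on the tool has changed by that much, and returns True; else False.
- r.movej(angles): joint-space move.
- gripper_to(opening, f_grip=None): finger opening in m; f_grip is the grip in N (None keeps the last); returns when the fingers have stopped.
- r.hold(seconds).
- inverse_kinematics(position, orientation): joint angles nearest the present ones, or None.
- vision.snapshot(name): name is "side" or "top"; returns the picture (420x560x3 uint8, red, green, blue); there is no depth.
- vision.get_calibration(name): a dict with "fx", "fy", "cx", "cy" (pixels), "D" ([k1, k2, p1, p2, k3] as OpenCV has them; the pictures are not rectified), "position" and "orientation" of the camera in the world. Camera axes: x right, y down, z forward; pixel columns grow to the right and rows downward; lengths in m; the calibration is good to about 2 mm. A picture is of the moment at which its call begins. get_calibration takes no time and is no camera call.
A pose or a line that the arm cannot do raises r.PlanningError and nothing moves.
- r.sign_off(): hands the job in; it is judged then, once.
Trained networks look in the newest picture that a camera, given by its name, has taken for a name from the list of things; names that differ only in an ending like _2 or _b are one class to them, and where a whole thing is asked for, a point or a joint stands for the part that bears it (a point fixed in the world has none). Each returns a list of dicts, best first, with "score" (0 to 1); they miss things now and then, are a little off and sometimes report something else, mostly with a low value. They report only what shows in the picture. A call takes as long as a camera call. They do not tell look-alikes from the thing itself.
- models.boxes_of(thing, camera): "at" ([x, y, z] in m, in world coordinates, good to about 4 mm: the middle of the surface that is visible of it).
- models.regions_of(thing, camera): "pixels" (420x560 bool, what is visible of it).
- models.mark_of(thing, camera): "at" ([x, y, z] in m, in world coordinates, good to about 4 mm: a listed point, or the origin of a listed thing).
Readings, each from a call of its own:
- telemetry.current_t(): time.
- telemetry.current_joints(): joint angles.
- telemetry.current_dq(): joint speeds.
- telemetry.current_joint_efforts(): joint torques, N m.
- telemetry.current_ee_pos(): TCP position.
- telemetry.current_tool_rot(): TCP orientation.
- telemetry.current_wrist_force(): force on the tool from outside, world axes, zero at the start.
- telemetry.current_torque(): the same for the moment, N m.
- telemetry.current_opening(): finger opening in m.
- telemetry.current_finger_force(): force on a finger pad.
Only numpy, scipy, OpenCV 4.12 (cv2) and the standard library are available. Lean on these libraries where they do the work, as an engineer would, in place of code of your own. Each camera call takes 0.05 s, during which the arm holds its last target. There are 200 camera calls.

TASK

The wall clock lies face down on the bench and its loose plywood hatch cover lies on the clock's back, beside the hatch. Slide the cover across into its recess so that its leading edge goes under the two steel keeper plates, then press the other edge down past the spring ball until the cover lies fully home, flat and square on the ledge. Leave the mug, the jar and the screwdriver where they stand.

Things in the scene. Friction and masses are not known exactly. Their poses are not given: they have to be found in the camera images.
- clock: Wall clock in a dark wooden case, face down, fixed. Origin on the bench under the case; x across, y along it towards the keeper plates, z up. It spans x -110..110, y -225..165 mm; its flat back is 62 mm above the bench. The hatch recess in the back is 114 mm in x, 121.5 in y, 8 deep, centred at x 0, y 60 mm.
- seat (a point): Centre of the recess at the height of its ledge (clock frame 0, 60, 54 mm), axes as the clock's. The seated cover's origin comes here. A ledge 12 mm wide along both x sides carries the cover; the middle is open and shows the black movement. A cover slid in from the flat back on the -y side tips down by itself once more than half of it is over the recess.
- keepers (a point): Middle of the recess's +y wall, at the level of the clock's back (clock frame 0, 120.75, 62 mm). Two steel keeper plates, 24 mm wide, 2.5 mm thick, lie on the back 35 mm to either side of it in x and overhang the recess by 8 mm: the cover cannot be dropped in from above there.
- catch (a point): Middle of the recess's -y wall, where a brass spring ball (radius 6 mm) stands out 2.5 mm into the recess, 6.5 mm below the back. The cover's trailing edge comes to rest on it and needs a firm push down, roughly 5 to 15 N near that edge, to pass it.
- cover: Loose plywood hatch cover: a plain flat panel 110 mm in x, 120 in y, 6 thick, about 0.1 kg; too wide to grasp. Origin at the centre of its underside, z up. It starts flat on the clock's back (underside 62 mm above the bench) on the -y side of the recess, shifted sideways and turned up to 20 degrees. Seated, its upper face is 2 mm below the back.
- mug: Red mug, radius 38 mm, 85 mm high, standing on the bench on the clock's +x side; origin at the centre of its foot. Bystander.
- jar: Glass jar with a steel cap, radius 30 mm, 80 mm high, standing on the bench on the clock's +x side; origin at the centre of its foot. Bystander.
- screwdriver: Screwdriver lying on the bench along the clock's +x side; origin on its underside at mid-length. Bystander.
Mind the look-alikes: they are no part of the job. Of the things like the cover, leave any that is purple; of the rest the smaller one is meant.

How it is judged:
At the end, for the whole second after the job is handed in: The cover rests in the recess: its origin within 4 mm of the seat in plan and 1.5 mm in height, flat on the ledge within 0.02 rad and square to the recess within 0.05 rad, at rest; mug, jar and screwdriver within 25 mm of where they stood (horizontal distance between cover and seat below 0.004 m and z of cover in the frame of seat between -0.0025 and 0.0015 m and angle between the z axis of cover and the z axis of clock, either way round below 0.02 rad and angle between the y axis of cover and the y axis of clock, either way round below 0.05 rad and linear speed of cover below 0.01 m/s and distance of each of mug, jar, screwdriver from where it was at the start of the episode below 0.025 m); the robot touches nothing.
It fails at once if the mug was knocked over (angle between mug's own z axis and vertical above 0.5 rad).
It fails at once if the jar was knocked over (angle between jar's own z axis and vertical above 0.5 rad).
It also fails if it takes over 72 s, if anything falls off the work surface, if the arm or the gripper's body presses on something with over 40 N, if the wrist force passes 120 N, or if a joint passes its speed limit or range.

## Working session

There is one attempt and no reset: what is moved stays moved. The work goes in short steps, each a Python script; the robot and the scene stay as the last script left them, time stands still between calls to the robot, and variables do not carry over. Pictures are saved under pics/ and viewed, at most 10 in all, crops included, and the job is handed in when it is done.

```bash
mkdir -p pics; ls; python3 - <<'E'
from plant import r, vision, models, telemetry
import cv2, numpy as np
for c in ("top","side"):
    im=vision.snapshot(c); cv2.imwrite(f"pics/{c}0.png",im[:,:,::-1])
    print(c,vision.get_calibration(c))
    for t in ("cover","seat","keepers","catch","clock","mug","jar","screwdriver"):
        print(t,[(np.round(d["at"],4).tolist(),round(d["score"],2)) for d in models.mark_of(t,c)][:4])
print(telemetry.current_t(), r.nose_length)
E
```

```text
pics
top {'fx': 508.0977893285824, 'fy': 508.0977893285824, 'cx': 274.1100082813612, 'cy': 217.40318298548354, 'D': array([0.0342138, 0.       , 0.       , 0.       , 0.       ]), 'position': array([ 0.27825894, -0.06772781,  1.51560403]), 'orientation': array([-0.05863544,  0.7133482 , -0.69601718,  0.05706421])}
cover [([0.4911, -0.1761, 0.0596], 0.76), ([0.4177, -0.4388, 0.0032], 0.61), ([0.1998, -0.2977, -0.0005], 0.57)]
seat [([0.536, 0.0137, 0.0516], 0.67)]
keepers [([0.5538, 0.0754, 0.062], 0.96)]
catch [([0.5173, -0.0385, 0.0605], 0.82), ([0.7576, 0.034, -0.0019], 0.56)]
clock [([0.5206, -0.0341, -0.0026], 0.8)]
mug [([0.7573, 0.0324, 0.0034], 0.57)]
jar [([0.707, -0.0794, -0.0004], 0.97)]
screwdriver [([0.625, -0.2419, 0.0032], 0.9)]
side {'fx': 463.85746402751766, 'fy': 463.85746402751766, 'cx': 281.0676173577092, 'cy': 209.17268576968488, 'D': array([-0.14299654,  0.        ,  0.        ,  0.        ,  0.        ]), 'position': array([-0.05799069, -0.80241073,  0.91971387]), 'orientation': array([-0.37267091,  0.87231197, -0.29134051,  0.12372923])}
cover [([0.4897, -0.173, 0.0604], 0.78), ([0.4165, -0.4451, 0.0007], 0.66), ([0.2009, -0.3024, -0.0015], 0.57), ([0.5171, -0.0437, 0.0571], 0.3)]
seat [([0.7089, -0.0798, 0.0009], 0.74), ([0.5374, 0.0167, 0.0516], 0.63)]
keepers [([0.5581, 0.0821, 0.0618], 0.69)]
catch [([0.5176, -0.0413, 0.056], 0.55), ([0.4894, -0.1736, 0.0636], 0.33)]
clock [([0.52, -0.0396, -0.0039], 0.83), ([0.4863, -0.1748, 0.0587], 0.36)]
mug [([0.7601, 0.0377, -0.0023], 0.65), ([0.4911, -0.1709, 0.0596], 0.2)]
jar [([0.7087, -0.0795, 0.0013], 0.91)]
screwdriver [([0.7111, -0.0777, 0.0032], 0.67), ([0.6251, -0.2428, -0.0026], 0.64), ([0.5195, -0.0356, -0.0015], 0.3)]
0.9 0.025
```

View pics/top0.png

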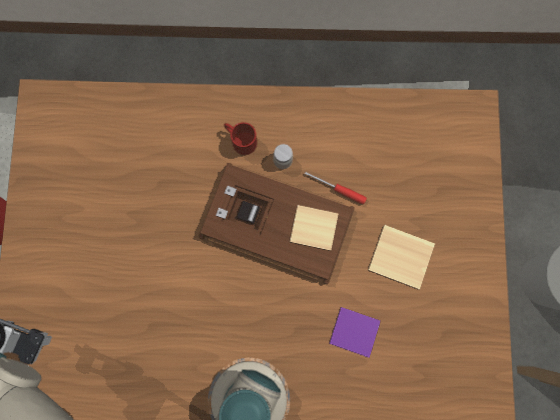

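View pics/side0.png

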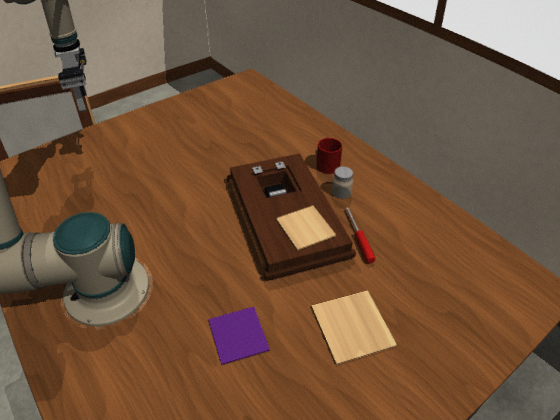

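The cover is the plywood panel on the clock at top px (314,228), side px (306,227). The larger panel (402,257) and the purple one (355,332) are decoys on the bench. The recess is at about (250,211), with the keepers at (230,191) and (222,213). Next I'll fit edges for precise poses.

```bash
cat > h.py <<'E'
from plant import r, gripper_to, inverse_kinematics, vision, models, telemetry
import cv2, numpy as np
from scipy.optimize import differential_evolution
from scipy.spatial.transform import Rotation as R
def proj(P,c):
    k=vision.get_calibration(c); q=k["orientation"]
    M=R.from_quat([q[1],q[2],q[3],q[0]]).as_matrix().T
    K=np.array([[k["fx"],0,k["cx"]],[0,k["fy"],k["cy"]],[0,0,1.]])
    return cv2.projectPoints(np.asarray(P,float),cv2.Rodrigues(M)[0],-M@k["position"],K,k["D"])[0][:,0]
def rect(x0,x1,y0,y1,z,n=60):
    t=np.linspace(0,1,n); o=np.ones(n)
    return np.vstack([np.c_[x0+(x1-x0)*t,y0*o,z*o],np.c_[x0+(x1-x0)*t,y1*o,z*o],
                      np.c_[x0*o,y0+(y1-y0)*t,z*o],np.c_[x1*o,y0+(y1-y0)*t,z*o]])
def w(p,P):
    c,s=np.cos(p[2]),np.sin(p[2]); P=np.atleast_2d(P)
    return np.c_[p[0]+c*P[:,0]-s*P[:,1],p[1]+s*P[:,0]+c*P[:,1],P[:,2]]
def grad(im):
    g=cv2.GaussianBlur(im,(0,0),0.8).astype(np.float32)
    m=np.sqrt(sum(cv2.Sobel(g,cv2.CV_32F,a,1-a).__pow__(2).sum(2) for a in(0,1)))
    return np.sqrt(np.minimum(m,400))
def fit(parts,p0,ims,d=(.012,.012,.08)):
    G={c:grad(i) for c,i in ims.items()}
    def f(p):
        s=0
        for c,g in G.items():
            for P in parts:
                uv=proj(w(p,P),c).astype(np.float32)
                s-=cv2.remap(g,uv[None,:,0].copy(),uv[None,:,1].copy(),cv2.INTER_LINEAR).mean()
        return s
    q=differential_evolution(f,[(a-b,a+b) for a,b in zip(p0,d)],seed=1,popsize=12,maxiter=40,tol=1e-6)
    return q.x,-q.fun
BACK=[rect(-.11,.11,-.225,.165,.062),rect(-.057,.057,-.00075,.12075,.062)]
COVER=[rect(-.055,.055,-.06,.06,.068)]
E
python3 - <<'E'
from h import *
ims={c:cv2.imread(f"pics/{c}0.png")[:,:,::-1].copy() for c in("top","side")}
for cs in (["top"],["side"],["top","side"]):
    I={c:ims[c] for c in cs}
    k,s=fit(BACK,(.5195,-.036,np.radians(-18)),I)
    best=max((fit(COVER,(.4905,-.1745,a),I,(.012,.012,.18)) for a in np.radians([-30,-10])),key=lambda t:t[1])
    print(cs,k.round(4),np.degrees(k[2]).round(2),s,best[0].round(4),np.degrees(best[0][2]).round(2),best[1])
    c,s_=np.cos(k[2]),np.sin(k[2]);d=best[0]-k;print("cover in clock",c*d[0]+s_*d[1],-s_*d[0]+c*d[1],np.degrees(d[2]))
np.save("clock.npy",k);np.save("cover.npy",best[0])
out=[]
for c in ims:
    o=cv2.resize(ims[c],None,fx=3,fy=3,interpolation=cv2.INTER_CUBIC)
    for P,col in ((BACK[0],(0,255,0)),(BACK[1],(255,0,255))):
        for u in proj(w(k,P),c): cv2.circle(o,tuple(int(v) for v in u*3+1),0,col,-1)
    for u in proj(w(best[0],COVER[0]),c): cv2.circle(o,tuple(int(v) for v in u*3+1),0,(0,0,255),-1)
    m=(proj(w(k,[[0,-.03,.06]]),c)[0]*3).astype(int); out.append(o[m[1]-250:m[1]+250,m[0]-250:m[0]+250][:,50:450] if 0 else cv2.resize(o[m[1]-280:m[1]+280,m[0]-260:m[0]+260],(400,430)))
cv2.imwrite("pics/fit0.png",np.hstack(out)[:,:,::-1])
E
```

```text
Traceback (most recent call last):
  File "h.py", line 30, in fit
    q=differential_evolution(f,[(a-b,a+b) for a,b in zip(p0,d)],seed=1,popsize=12,maxiter=40,tol=1e-6)
  File "h.py", line 27, in f
    uv=proj(w(p,P),c).astype(np.float32)
       ~~~~^^^^^^^^^^
  File "h.py", line 6, in proj
    k=vision.get_calibration(c); q=k["orientation"]
ValueError: time passes only in moves, steps and waits
```

```bash
sed -i 's/^def proj/CAL={c:vision.get_calibration(c) for c in ("top","side")}\ndef proj/; s/k=vision.get_calibration(c); q=/k=CAL[c]; q=/' h.py
cat > ov.py <<'E'
from h import *
def overlay(ims,k,cv_,name,z=.068):
    out=[]
    for c in ims:
        o=cv2.resize(ims[c],None,fx=3,fy=3,interpolation=cv2.INTER_CUBIC)
        for p,P,col in ((k,BACK[0],(0,255,0)),(k,BACK[1],(255,0,255)),(cv_,COVER[0]+[0,0,z-.068],(0,0,255))):
            for u in proj(w(p,P),c): cv2.circle(o,tuple(int(v) for v in u*3+1),1,col,-1)
        m=(proj(w(k,[[0,-.03,.06]]),c)[0]*3).astype(int)
        out.append(cv2.resize(o[m[1]-250:m[1]+250,m[0]-250:m[0]+250],(400,400)))
    cv2.imwrite(name,np.hstack(out)[:,:,::-1])
def rel(k,b):
    c,s=np.cos(k[2]),np.sin(k[2]);d=b-k
    return np.round([1e3*(c*d[0]+s*d[1]),1e3*(-s*d[0]+c*d[1]),np.degrees(d[2])],2)
E
python3 - <<'E'
from ov import *
ims={c:cv2.imread(f"pics/{c}0.png")[:,:,::-1].copy() for c in("top","side")}
for cs in (["top"],["side"],["top","side"]):
    I={c:ims[c] for c in cs}
    k,s=fit(BACK,(.5195,-.036,np.radians(-18)),I)
    b,t=max((fit(COVER,(.4905,-.1745,a),I,(.012,.012,.18)) for a in np.radians([-30,-10])),key=lambda t:t[1])
    print(cs,k.round(4),s,b.round(4),t,rel(k,b))
np.save("clock.npy",k);np.save("cover.npy",b)
overlay(ims,k,b,"pics/fit0.png")
E
```

```text
['top'] [ 0.5266 -0.0267 -0.3273] 18.334558486938477 [ 0.4922 -0.1766 -0.1894] 19.932933807373047 [  15.67 -152.98    7.9 ]
['side'] [ 0.518  -0.0397 -0.3304] 21.840845108032227 [ 0.4875 -0.1779 -0.1921] 19.950281143188477 [  15.99 -140.64    7.92]
['top', 'side'] [ 0.5198 -0.0424 -0.3303] 37.759246826171875 [ 0.4901 -0.177  -0.1888] 38.82057189941406 [  15.5  -136.94    8.11]
```

View pics/fit0.png

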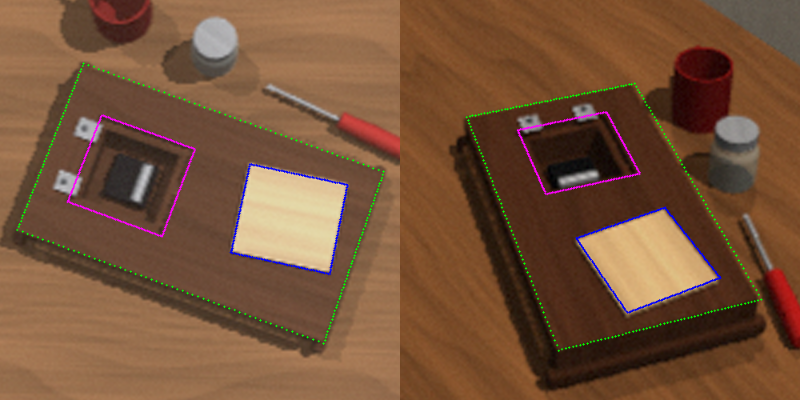

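The cover fits well. The recess fit looks shifted from the visible recess, so I'll rectify both views onto the back plane and check.

```bash
cat > rec.py <<'E'
from h import *
def rectify(im,c,k,x0,x1,y0,y1,z,s):
    X,Y=np.meshgrid(np.arange(x0,x1,1/s),np.arange(y1,y0,-1/s))
    uv=proj(w(k,np.c_[X.ravel()/1e3,Y.ravel()/1e3,np.full(X.size,z)]),c).astype(np.float32).reshape(*X.shape,2)
    return cv2.remap(im,uv[...,0],uv[...,1],cv2.INTER_CUBIC)
E
python3 - <<'E'
from rec import *
k=np.array([.518,-.0385,-.330]);out=[]
for c in("top","side"):
    im=cv2.imread(f"pics/{c}0.png"); o=rectify(im,c,k,-120,120,-100,180,.062,1.6)
    o=cv2.convertScaleAbs(o,alpha=1.8,beta=10)
    for v in range(-100,121,20): cv2.line(o,(int((v+120)*1.6),0),(int((v+120)*1.6),6 if v else 20),(0,255,0))
    for v in range(-100,180,20): cv2.line(o,(0,int((180-v)*1.6)),(6 if v else 20,int((180-v)*1.6)),(0,255,0))
    out.append(o)
cv2.imwrite("pics/rect0.png",np.hstack(out))
E
```

```text
(no output)
```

View pics/rect0.png

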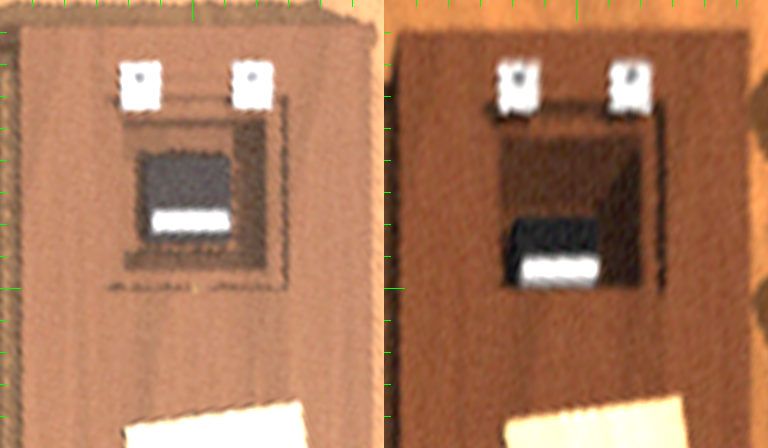

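In the rectified views (1.6 px/mm, y=0 at row 288), the recess's -y wall is at row 287 and its +y wall at about row 97. The top view sits about 2.5 mm further in +x than the side view, and the cover fit shows the same bias. That puts the cover at about (18, -140) mm and +8° in the clock frame. I'll square it first with a two-finger push from +x.

```bash
cat > mv.py <<'E'
from rec import *
K=np.array([.5183,-.039,-.330]); L=r.nose_length
def quat(a):
    y=np.array([np.cos(a),np.sin(a),0]);z=np.array([0,0,-1.]);q=R.from_matrix(np.c_[np.cross(y,z),y,z]).as_quat()
    return np.array([q[3],q[0],q[1],q[2]])
def P(x,y,ztip): # clock mm, fingertip height mm -> TCP
    return w(K,[[x/1e3,y/1e3,ztip/1e3+L]])[0]
def best(a,p):
    o=[]
    for t in (a,a+np.pi,a-np.pi):
        j=inverse_kinematics(p,quat(t))
        if j is not None: o.append((np.abs(np.array(j)-telemetry.current_joints()).max(),quat(t)))
    return min(o,key=lambda t:t[0])[1]
def look(tag,z=.068,x=(-120,120),y=(-230,50)):
    out=[]
    for c in("top","side"):
        im=vision.snapshot(c);cv2.imwrite(f"pics/{c}{tag}.png",im[:,:,::-1])
        o=cv2.convertScaleAbs(rectify(im[:,:,::-1].copy(),c,K,*x,*y,z,1.6),alpha=1.5)
        out.append(o)
    cv2.imwrite(f"pics/rect{tag}.png",np.hstack(out))
E
python3 - <<'E'
from mv import *
q=best(K[2]+np.pi/2,P(98,-140,130))
gripper_to(.070)
r.move_to(P(98,-140,130),q)
r.move_l(P(98,-140,64),vel=.1,guard=10); print(telemetry.current_ee_pos(),P(98,-140,64))
print(r.move_l(P(63,-140,64),vel=.04,guard=15), telemetry.current_ee_pos(),P(63,-140,64),telemetry.current_wrist_force())
r.move_l(P(75,-140,64)); r.move_l(P(75,-140,150)); 
print(telemetry.current_t(),telemetry.current_joints())
# move clear of views
r.move_to(P(0,-140,300)+[-.25,0.15,0],q)
look("1")
ims={c:cv2.imread(f"pics/{c}1.png")[:,:,::-1].copy() for c in("top","side")}
k0=w(K,[[0,-.14,0]])[0]
for c in ims:
    b,t=fit(COVER,(k0[0],k0[1],K[2]),{c:ims[c]},(.02,.02,.15)); d=b-K
    C,S=np.cos(K[2]),np.sin(K[2]);print(c,b.round(4),1e3*(C*d[0]+S*d[1]),1e3*(-S*d[0]+C*d[1]),np.degrees(d[2]),t)
print(telemetry.current_t())
E
```

```text
[ 0.56599242 -0.20326519  0.08913463] [ 0.56564613 -0.20320214  0.089     ]
False [ 0.53239068 -0.19173847  0.08887915] [ 0.53253464 -0.19186064  0.089     ] [ 0.18937008  0.17361407 -0.67118965]
7.2333 [-4.65821325e-01  3.16206656e-01  1.58997274e+00  5.85680704e-07
  1.23694139e+00  1.43495399e+00]
top [ 0.476  -0.1622 -0.3327] -0.10503603346688484 -130.26091309307756 -0.15418612604024867 19.92989158630371
side [ 0.4714 -0.1633 -0.3426] -4.125107766619437 -132.8156737895218 -0.7207750037694769 19.9499568939209
8.8
```

View pics/rect1.png

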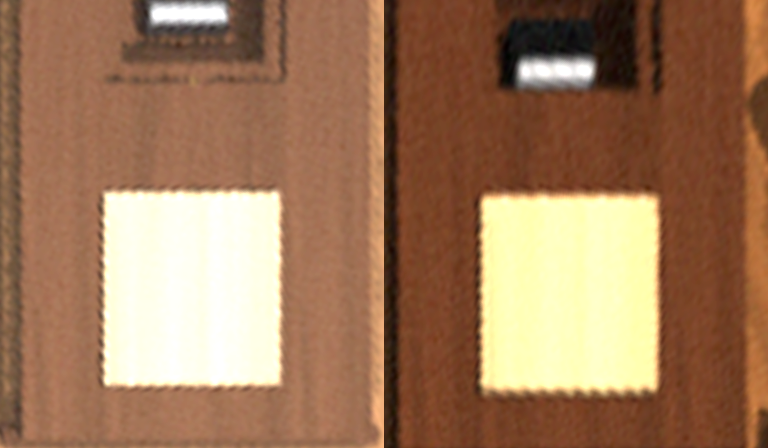

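Cover is now square. Relative to the clock in each view it sits about 2.2 mm to -x. I'll tighten the clock fit per camera in log intensity, with a small search range, before the corrective nudge.

```bash
python3 - <<'E'
from mv import *
def lg(im): return (np.log(im.astype(np.float32)+8)*45).clip(0,255).astype(np.uint8)
for c in("top","side"):
    im=lg(cv2.imread(f"pics/{c}0.png")[:,:,::-1].copy()); 
    im1=lg(cv2.imread(f"pics/{c}1.png")[:,:,::-1].copy())
    for n,parts in (("case",BACK[:1]),("recess",BACK[1:]),("both",BACK)):
      for I in (im,im1):
        b,t=fit(parts,K,{c:I},(.005,.005,.02)); d=b-K;C,S=np.cos(K[2]),np.sin(K[2])
        print(c,n,np.round([1e3*(C*d[0]+S*d[1]),1e3*(-S*d[0]+C*d[1]),np.degrees(d[2])],2),round(t,2))
    # gradient profile in rectified image
    o=rectify(im1,c,K,-120,120,-20,150,.062,4).astype(float).mean(2)
    px=np.abs(np.diff(cv2.GaussianBlur(o,(0,0),3)[120:520].mean(0)));
    pk=[i for i in range(1,len(px)-1) if px[i]>px[i-1] and px[i]>=px[i+1] and px[i]>.25]
    print([(round(i/4-120,1),round(px[i],2)) for i in pk if 45<abs(i/4-120)<118])
E
```

```text
top case [ 3.34 -4.11  0.32] 6.89
top case [ 3.25 -4.16  0.31] 6.9
top recess [ 4.78 -3.49  0.52] 5.96
top recess [ 4.58 -3.08  0.47] 6.0
top both [ 3.91 -3.94  0.16] 12.79
top both [ 3.86 -3.91  0.19] 12.84
[(-115.2, np.float64(0.43)), (-111.8, np.float64(0.53)), (-107.5, np.float64(1.13)), (45.2, np.float64(1.39)), (55.2, np.float64(1.21)), (59.2, np.float64(1.22)), (111.5, np.float64(0.81))]
side case [-0.84 -2.02  0.19] 10.25
side case [-0.77 -1.98  0.15] 10.21
side recess [-0.22  2.73 -0.59] 9.62
side recess [-0.12  3.1  -1.13] 9.49
side both [-0.35 -1.19  0.04] 19.52
side both [-0.23 -1.35 -0.02] 19.37
[(-116.8, np.float64(1.11)), (-112.0, np.float64(2.09)), (-51.8, np.float64(0.28)), (-47.2, np.float64(0.3)), (49.2, np.float64(1.63)), (54.8, np.float64(1.66)), (107.5, np.float64(0.88))]
```

```bash
cat >> mv.py <<'E'
def meas(tag,x,y,z=.068):
    k0=w(K,[[x/1e3,y/1e3,0]])[0];C,S=np.cos(K[2]),np.sin(K[2])
    for c,off in(("top",2.1),("side",-2.2)):
        im=vision.snapshot(c);cv2.imwrite(f"pics/{c}{tag}.png",im[:,:,::-1])
        b,t=fit([COVER[0]+[0,0,z-.068]],(k0[0],k0[1],K[2]),{c:im},(.015,.015,.1)); d=b-K
        print(c,np.round([1e3*(C*d[0]+S*d[1])-off,1e3*(-S*d[0]+C*d[1]),np.degrees(d[2])],2),t)
E
python3 - <<'E'
from mv import *
q=best(K[2]+np.pi/2,P(-75,-132,130))
r.move_to(P(-78,-132,110),q)
r.move_l(P(-78,-132,64),vel=.1,guard=10)
r.move_l(P(-65,-132,64),vel=.03)
print(telemetry.current_ee_pos(),P(-65,-132,64))
r.move_l(P(-78,-132,64)); r.move_l(P(-78,-132,150))
r.move_to(P(0,-140,300)+[-.25,0.15,0],q)
meas("2",0,-132); print(telemetry.current_t())
E
```

```text
[ 0.41424417 -0.14288959  0.08895388] [ 0.41403357 -0.14281479  0.089     ]
top [ 1.9000e-01 -1.3022e+02  7.0000e-02] 19.951108932495117
side [   0.61 -133.02   -0.23] 19.95237159729004
13.1833
```

```bash
python3 - <<'E'
from mv import *
q=best(K[2],P(0,-212,110))
r.move_to(P(0,-212,110),q)
r.move_l(P(0,-212,64),vel=.1,guard=10)
print(r.move_l(P(0,-60,64),vel=.06,guard=8))
for y in (-40,-20,-8):
    g=r.move_l(P(0,y,64),vel=.03,guard=8)
    print(y,g,w([0,0,-K[2]],telemetry.current_ee_pos()-[K[0],K[1],0]).round(4),telemetry.current_wrist_force().round(2))
    if g: break
print(telemetry.current_t())
look("3",z=.064,y=(-130,150))
E
```

```text
False
-40 False [[-0.0002 -0.0397  0.0889]] [ 0.44 -0.35  0.37]
-20 False [[ 0.     -0.0199  0.089 ]] [-0.16  0.59  0.06]
-8 False [[-0.     -0.0078  0.089 ]] [-0.43 -0.34 -0.88]
20.2333
```

View pics/rect3.png

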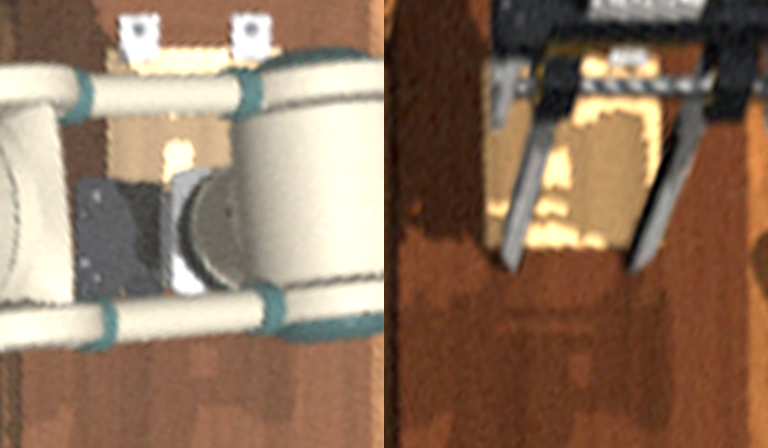

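The leading edge is under both keepers (px 139/252, row 45). No wall contact felt yet, so I'll push until the guard trips, then press down.

```bash
python3 - <<'E'
from mv import *
loc=lambda: (w([0,0,-K[2]],telemetry.current_ee_pos()-[K[0],K[1],0])*1e3).round(1)
g=r.move_l(P(0,-1,64),vel=.015,guard=6)
print(g,loc(),telemetry.current_wrist_force().round(2),telemetry.current_t())
q=telemetry.current_tool_rot()
y=loc()[0][1]
r.move_l(P(0,y-6,64)); r.move_l(P(0,y-6,110)); 
r.move_to(P(0,-140,300)+[-.25,0.15,0],q)
meas("4",0,60,.065); look("4",z=.062,y=(-130,150)); print(telemetry.current_t())
E
```

```text
False [[-0.  -0.9 89. ]] [ 0.09  0.36 -0.22] 20.95
top [-0.37 61.26  0.5 ] 18.838422775268555
side [-0.5  53.75  0.46] 19.035350799560547
23.175
```

View pics/rect4.png

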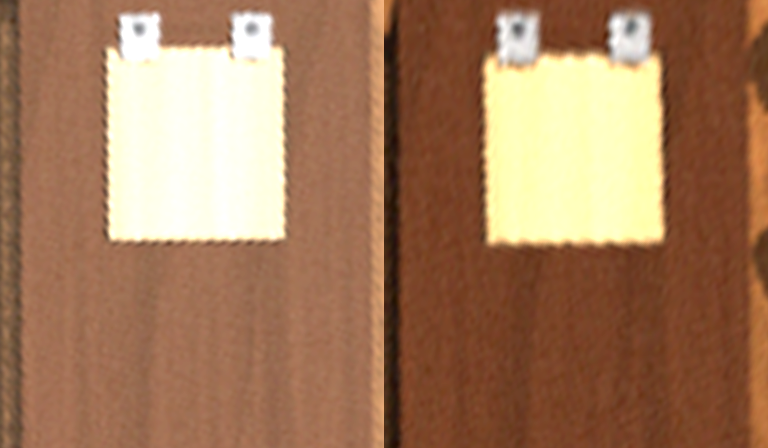

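```bash
python3 - <<'E'
from mv import *
q=best(K[2],P(0,14,110))
gripper_to(0.0)
r.move_to(P(0,14,100),q)
r.move_l(P(0,14,72),vel=.08,guard=10)
for z in np.arange(68,55.9,-1):
    g=r.move_l(P(0,14,z),vel=.015,guard=22)
    print(z,g,round((telemetry.current_ee_pos()[2]-L)*1e3,2),telemetry.current_wrist_force().round(1)[2])
    if g or abs(telemetry.current_wrist_force()[2])>24: break
print(telemetry.current_t())
r.move_l(P(0,14,110))
r.move_to(P(0,-140,300)+[-.25,0.15,0],q)
meas("5",0,60,.060); look("5",z=.060,y=(-130,150)); print(telemetry.current_t())
E
```

```text
68.0 False 68.02 0.1
67.0 False 66.95 -0.6
66.0 False 65.94 0.1
65.0 False 64.92 -0.7
64.0 False 63.93 -0.1
63.0 False 62.95 0.0
62.0 False 61.91 -0.9
61.0 False 60.9 -0.6
60.0 False 60.28 3.3
59.0 False 60.23 9.5
58.0 False 60.16 16.5
57.0 False 60.07 21.9
56.0 False 60.02 28.3
29.5583
top [ 0.17 61.6   0.43] 18.8426456451416
side [ 0.66 58.   -0.27] 19.173376083374023
31.6
```

View pics/rect5.png

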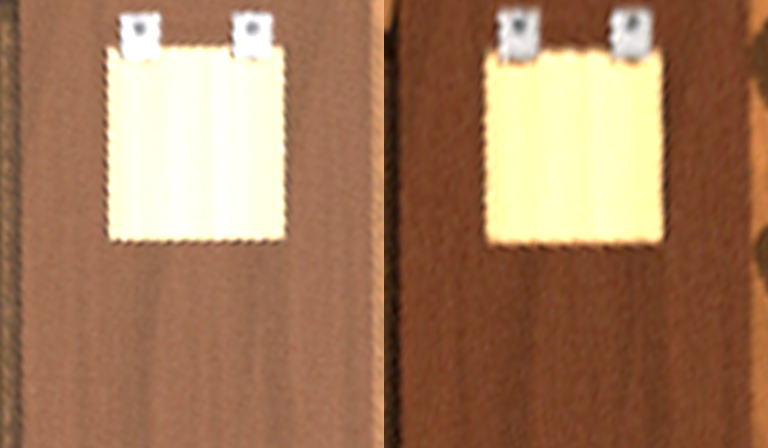

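The press stopped firmly at 60.0 mm, which is seated height. The picture shows the cover square in the recess at about (0.4, 60). I'll touch three other spots to confirm it is flat.

```bash
python3 - <<'E'
from mv import *
q=best(K[2],P(0,90,110))
r.move_to(P(-38,14,90),q)
for x,y in((-38,14),(38,14),(0,95)):
    r.move_l(P(x,y,75)); r.move_l(P(x,y,64),vel=.08,guard=10); r.move_l(P(x,y,55),vel=.02,guard=10)
    print(x,y,round((telemetry.current_ee_pos()[2]-L)*1e3,2),telemetry.current_wrist_force().round(1)[2])
    r.move_l(P(x,y,75))
r.move_l(P(0,95,120)); r.move_to(P(0,-140,300)+[-.25,0.15,0],q)
meas("6",0,60,.060)
for t in("mug","jar","screwdriver"): print(t,[np.round(d["at"],3).tolist() for d in models.mark_of(t,"top")][:1])
print(telemetry.current_t())
E
```

```text
-38 14 60.23 5.5
38 14 60.25 5.0
0 95 60.25 5.2
top [ 0.22 61.65  0.49] 18.829622268676758
side [ 0.57 58.04 -0.26] 19.16762351989746
mug [[0.755, 0.032, 0.003]]
jar [[0.703, -0.08, -0.002]]
screwdriver [[0.623, -0.24, 0.003]]
39.275
```

The cover is flat at 60.2 mm at every touched point and nothing else has moved, so I'm handing it in.

```bash
python3 -c "
from plant import r
print(r.sign_off())"
```

```text
the job is handed in; nothing more can be done
None
```

I handed the job in with the cover in its recess: under both keepers, flat (60.2 mm top face at three light touches, 60.0–60.3 under the press), within about 2 mm of the seat, and the mug, jar and screwdriver unmoved within network accuracy; I felt no distinct snap past the spring ball, and the sign-off returned no verdict.

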